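# Clear the reagent bottles off the light box and slide the typing plate home

### The job

Two reagent bottles have been left standing in the track of the viewing light box, in the way of the blood-typing plate. Put them back upright in the rack without dropping them: first the round bottle into pocket 1 (the end pocket beside the rack's tall end plate), then the square bottle into pocket 2, next to it. Then slide the plate along its track, without lifting it out, until it is fully home against the stop bar; leave the jar in pocket 3, the hand magnifier and the steel loupe where they are.

Things in the scene. Friction and masses are not known exactly. Their poses are not given: they have to be found in the camera images.
- lightbox: Dark grey viewing light box, white top panel, fixed, 130 (x) x 330 (y) mm; origin at the centre of its underside, on the table; panel 25 mm above it. Two aluminium rails along y (85 mm apart inside, 12 wide, tops at z = 36 mm, ending at y = -161) form a track, open at the -y end (base ends at y = -165 mm), closed at the +y end by an aluminium stop bar (top at z = 42 mm).
- stop_face (a point): Centre of the stop bar's inner face at panel height, at (0, +150, 25) mm of the light box; axes as the light box.
- plate: White plastic typing plate with 24 shallow grey wells, 80 (x) x 120 (y) x 18 (z) mm, 95 to 170 g, lying loose between the rails with 2.5 mm of play each side, near the open end; origin at the centre of its underside. Home: its +y edge against the stop bar (origin at y = +90 mm of the light box, 60 mm before stop_face).
- round_bottle: Brown round bottle with a pointed white dropper cap, standing in the track between plate and stop bar: body 44 mm across up to 64 mm high, then a narrow dropper cap up to 95 mm; 80 to 150 g. Origin at the centre of its underside, z up.
- square_bottle: Brown square bottle with a flat round white screw cap, standing in the track between plate and stop bar: body 42 x 42 mm (x, y) up to 67 mm high, cap 33 mm across up to 90 mm; 85 to 165 g. Origin at the centre of its underside, z up. Which bottle stands nearer the stop varies.
- rack: Grey plastic bottle rack, fixed, 196 (x) x 68 (y) x 25 mm; origin at the centre of its underside, on the table. Three open pockets in a row along x, 60 x 60 mm inside, 21 deep, walls 4. An end plate 68 mm wide, 50 high stands at its -x end, beside pocket 1. A ledge along the +y side (to y = 50 mm, 12 high) has one, two, three black dots beside pockets 1, 2, 3.
- pocket1 (a point): Centre of pocket 1's floor, at (-64, 0, 4) mm of the rack; axes as the rack. Goes with the round bottle.
- pocket2 (a point): Centre of pocket 2's floor, the middle one, at (0, 0, 4) mm of the rack; axes as the rack. Goes with the square bottle.
- jar: Bystander: round jar 48 mm across, 65 mm high, loose, standing in pocket 3 (at x = +64 mm of the rack). Origin at the centre of its underside.
- magnifier: Bystander: black hand magnifier lying loose on the table beyond the light box (its +x side): lens 84 mm across, 12 mm thick, handle 19 mm thick reaching to y = -140 mm. Origin at the centre of the lens's underside.
- loupe: Bystander: steel desk loupe, a disc 60 mm across and 26 mm high, loose on the table before the rack (its -x side). Origin at the centre of its underside.
There are look-alikes about, which are no part of the job. Leave any blue or yellow look-alike of the round_bottle alone. Of the things shaped like the plate, the white one is meant.

How it is judged:
On the way, in this order (a step that is already met when the one before it is completed fails the run):
1. the round bottle stands released in pocket 1 (horizontal distance between round_bottle and pocket1 below 0.016 m and z of round_bottle in the frame of pocket1 between -0.006 and 0.008 m and angle between round_bottle's own z axis and vertical below 0.15 rad and linear speed of round_bottle below 0.03 m/s and contact force between the fingers and round_bottle below 0.1 N), for 0.2 s.
2. then the square bottle stands released in pocket 2 (horizontal distance between square_bottle and pocket2 below 0.016 m and z of square_bottle in the frame of pocket2 between -0.006 and 0.008 m and angle between square_bottle's own z axis and vertical below 0.15 rad and linear speed of square_bottle below 0.03 m/s and contact force between the fingers and square_bottle below 0.1 N), for 0.2 s.
3. then the plate lies home against the stop bar (y of plate in the frame of lightbox between 0.084 and 0.096 m and z of plate in the frame of lightbox below 0.03 m and angle between the y axis of plate and the y axis of lightbox, either way round below 0.08 rad and angle between plate's own z axis and vertical below 0.05 rad and linear speed of plate below 0.02 m/s), for 0.2 s.
At the end, for the whole second after the job is handed in: The round bottle stands upright and released on the floor of pocket 1 and the square bottle on that of pocket 2 (within 16 mm of the pocket's centre, 8 mm of its floor, tilt under 0.15 rad); the plate lies flat in its track within 6 mm of the stop bar, square to it within 0.08 rad; all at rest (all of step 1 and all of step 2 and all of step 3); the robot touches nothing.
It fails at once if a bottle is tipped more than about 35 degrees (angle between any of round_bottle, square_bottle's own z axis and vertical above 0.6 rad).
It fails at once if a bottle is dropped (out of the fingers and moving faster than 0.6 m/s, a fall of about 2 cm) ((contact force between the fingers and round_bottle below 0.05 N and linear speed of round_bottle above 0.6 m/s) or (contact force between the fingers and square_bottle below 0.05 N and linear speed of square_bottle above 0.6 m/s)).
It fails at once if the plate is lifted out of its track (its underside more than 12 mm above the light panel) or tipped (z of plate in the frame of lightbox above 0.037 m or angle between plate's own z axis and vertical above 0.2 rad).
It fails at once if the jar, the hand magnifier or the steel loupe is shifted by more than 30 mm (distance of any of jar, magnifier, loupe from where it was at the start of the episode above 0.03 m).
It also fails if it takes over 72 s, if anything falls off the work surface, if the arm or the gripper's body presses on something with over 40 N, if the wrist force passes 120 N, or if a joint passes its speed limit or range.

### The arm

A 7-joint arm with a two-finger parallel gripper is mounted at the origin on the work surface. World frame = base frame: x ahead of the robot, y to its left, z up, the work surface at z = 0. Lengths are in m, angles in rad, forces in N, time in s.
With the tool pointing down it reaches from about 0.425 to 0.925 m from the base axis. Payload 6.8 kg.
Tool frame: the origin (TCP) lies at the very end of the fingers, on their centre line; the grasp point (between the pads) lies bot.grip_depth behind it (bot.grip_depth is the distance from the TCP to the grasp point, in m); z points along the fingers, y is the line along which they close (so a half turn about z gives the same grasp; the last joint's range is limited). The gripper opens to 85 mm and grips with 20 to 120 N. Pads are 22 mm wide; open, the fingers measure 114 mm over their backs; the gripper's body (76 mm by 85 mm) begins 54 mm behind the grasp point. The pads swing forward as they close: fully open they stand 13 mm farther back than shut.
Start: joints at [-1.442, 0.477, 0.022, 1.555, -0.011, 1.109, -0.083], TCP at [0.158, 0.656, 0.231] pointing down, gripper open.
Joint ranges: [-2.96, 2.96], [-0.34, 2.1], [-1.41, 1.46], [0.24, 2.44], [-1.37, 4.51], [0.17, 1.92], [-2.96, 2.96]. Speed limits (rad/s): [2.39, 2.39, 3.14, 3.14, 3.14, 3.14, 3.14].

### API

Orientations are given as a unit quaternion [w, x, y, z].
In Python, from station import bot gives the robot as it stands.
- The arm moves only by the tool send_rows, never from a script. Its arguments are lists of equal length, an entry for each row: "slide": the shift along the tool's x, y, z in mm, a list of three; "roll": the turn about the tool's z in degrees; "claw": the opening, from 0 (shut) to 1 (fully open). A call has exactly 8 rows; each row is the pose to reach, as a shift and turn from the pose commanded when the call began, along the tool's axes at that moment; what a row does not reach only later rows make up. A row lasts 1/12 s, in which the tool goes at most 41.7 mm and 7.16 degrees, less where a joint would pass 70% of its speed; a pose out of reach is approached as far as the arm can. A call with a gripper value outside its range is refused whole. The fingers move at their own pace and stop on an object; "force" is the grip in N (left out, the last holds). Time passes only in rows, so rows that repeat a pose let the fingers close, or fill a call up. It gives the time, the measured TCP pose, the force, the opening and the grip force at its end, in the units of the state.
- bot.get_obs(): the state, without advancing time (a new reading comes with each control period).
- bot.read_camera(name): name is "side" or "top" or "wrist"; returns the picture (384x512x3 uint8, red, green, blue); there is no depth.
- bot.camera_model(name): a dict with "camera_matrix" (3x3 intrinsics, pixels), "camera_from_world" (4x4, takes a point from world to camera coordinates). Camera axes: x right, y down, z forward; pixel columns grow to the right and rows downward; lengths in m; the calibration is good to about 2 mm. The wrist camera is an equidistant fisheye: a pixel r from the principal point sees the ray r / f radians off the axis. A picture is of the moment at which its call begins: read the wrist's pose just before it. camera_model takes no time and is no camera call; for the wrist camera it gives the pose at the moment of the call.
- bot.hand_in(): hands the job in; it is judged then, once.
The state is a dict: "t": time; "q": joint angles; "joint_vel": joint speeds; "joint_torque": joint torques, N m; "eef_pos": TCP position; "tool_rot": TCP orientation; "contact_force": force on the tool from outside, world axes, zero at the start; "torque": the same for the moment, N m; "gripper_width": opening from 0.0 (shut) to 1.0 (fully open); "grasp_force": force on a finger pad.
Only numpy, scipy, OpenCV 4.12 (cv2) and the standard library are available. Lean on these libraries where they do the work, as an engineer would, in place of code of your own. Each camera call takes 0.05 s, during which the arm holds its last target. There are 200 camera calls.

## Working session

There is one attempt and no reset: what is moved stays moved. The work goes in short steps, Python scripts to look and compute and a tool call to move; the robot and the scene stay as the last step left them, time stands still between calls to the robot, and variables do not carry over. Pictures are saved under pics/ and viewed, at most 10 in all, crops included, and the job is handed in when it is done.

Besides the shell and the picture viewer there is one more tool, called as name([rows], argument=value, ...), one row to a line, values as JSON. send_rows: Moves the arm, as the interface text tells. Its arguments: {"type":"object","properties":{"slide":{"type":"array","items":{"type":"array","items":{"type":"number"}}},"roll":{"type":"array","items":{"type":"number"}},"claw":{"type":"array","items":{"type":"number"}},"force":{"type":"number"}},"required":["slide","roll","claw"]}

```bash
mkdir -p pics; ls
cat > h.py <<'E'
import numpy as np, cv2
from station import bot
def shot(n,name):
    m=bot.camera_model(n); im=bot.read_camera(n)
    cv2.imwrite(f'pics/{name}.png',im[:,:,::-1]); np.savez(f'pics/{name}.npz',K=m['camera_matrix'],T=m['camera_from_world'])
    return im,m
def load(name):
    d=np.load(f'pics/{name}.npz'); return cv2.imread(f'pics/{name}.png'),{'camera_matrix':d['K'],'camera_from_world':d['T']}
def ray(m,u,v,fish=False):
    K=np.array(m['camera_matrix']);T=np.array(m['camera_from_world'])
    x=(u-K[0,2])/K[0,0];y=(v-K[1,2])/K[1,1]
    if fish:
        r=np.hypot(x,y);d=np.array([x/r*np.sin(r),y/r*np.sin(r),np.cos(r)]) if r>0 else np.array([0,0,1.])
    else: d=np.array([x,y,1.])
    R=T[:3,:3]; d=R.T@d; return -R.T@T[:3,3], d/np.linalg.norm(d)
def plane(m,u,v,z,fish=False):
    c,d=ray(m,u,v,fish); return c+d*(z-c[2])/d[2]
def tri(rs):
    A=sum(np.eye(3)-np.outer(d,d) for c,d in rs);b=sum((np.eye(3)-np.outer(d,d))@c for c,d in rs);return np.linalg.solve(A,b)
E
python3 - <<'E'
from h import *
o=bot.get_obs();print(o,bot.grip_depth)
ims=[shot(n,n+'0')[0] for n in('top','side','wrist')]
for n in('top','side'):print(n,np.round(bot.camera_model(n)['camera_matrix'],1).tolist(),np.round(bot.camera_model(n)['camera_from_world'],3).tolist())
E
```

```text
pics
{'t': 0.0, 'q': array([-1.44206672,  0.4777537 ,  0.02234541,  1.55645782, -0.01151582,
        1.10927837, -0.08308216]), 'joint_vel': array([-0.00082546,  0.00040571, -0.00157136,  0.00092971, -0.00131834,
        0.00105028, -0.00135643]), 'joint_torque': array([ 2.21108958e-04, -5.96447754e+01,  1.60812624e+00, -2.81183946e+01,
        1.25248989e-02,  9.46018612e-03,  1.75045795e-05]), 'eef_pos': array([0.15824511, 0.65558486, 0.23035423]), 'tool_rot': array([-4.54495978e-05,  1.18124673e-01,  9.92998378e-01, -8.83413886e-04]), 'contact_force': array([ 0.22427345, -0.09634771,  0.33019512]), 'torque': array([0.03521622, 0.03037962, 0.01510608]), 'grasp_force': 0.0, 'gripper_width': 1.0033229259886525} 0.0187
top [[404.5, 0.0, 258.4], [0.0, 404.5, 183.3], [0.0, 0.0, 1.0]] [[0.01, -1.0, 0.007, 0.073], [-0.995, -0.011, -0.103, 0.45], [0.103, -0.006, -0.995, 1.091], [0.0, 0.0, 0.0, 1.0]]
side [[383.1, 0.0, 253.4], [0.0, 383.1, 193.1], [0.0, 0.0, 1.0]] [[0.962, -0.273, 0.01, -0.406], [-0.122, -0.462, -0.878, 0.137], [0.244, 0.844, -0.478, 0.869], [0.0, 0.0, 0.0, 1.0]]
```

View pics/top0.png

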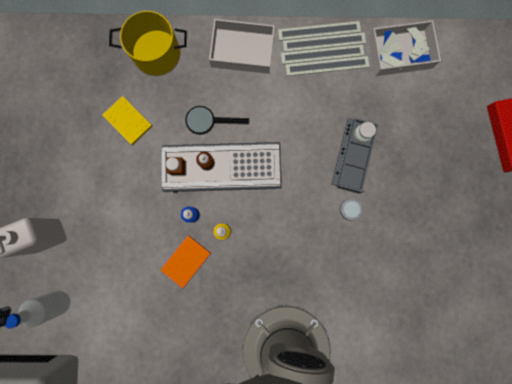

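View pics/side0.png

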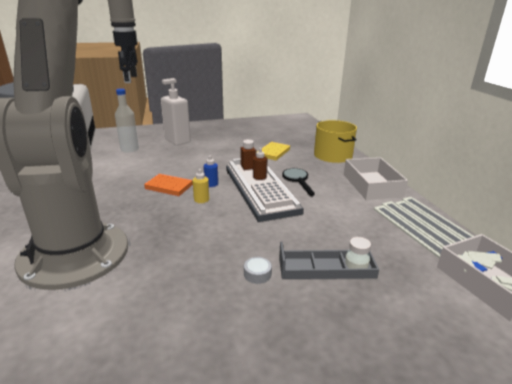

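Top view: the candidates for the round bottle are brown (205,160) and brown (175,165), blue (190,214) and yellow (222,231). For the plate they are the white one with wells (252,165), orange (186,262) and yellow (127,120). The rack is at (353,155) with its jar at (365,130), and the loupe is at (350,210). I choose brown (205,160) as the round bottle and will check it in a close crop.

Run:
```python
from h import *
a,_=load('top0');b,_=load('side0')
c1=cv2.resize(a[135:200,150:290],None,fx=5,fy=5,interpolation=cv2.INTER_CUBIC)[:, :700]
c2=cv2.resize(a[110:225,325:385],None,fx=2.3,fy=2.3,interpolation=cv2.INTER_CUBIC)
c3=cv2.resize(b[130:220,215:305],None,fx=2.9,fy=2.9,interpolation=cv2.INTER_CUBIC)
c4=cv2.resize(b[230:285,240:380],None,fx=2.8,fy=2.8,interpolation=cv2.INTER_CUBIC)
o=np.zeros((600,800,3),np.uint8)
o[:325,:700]=c1
x=0
for c in(c2,c3,c4):
    h,w=c.shape[:2];w=min(w,800-x);o[330:330+min(h,270),x:x+w]=c[:270,:w];x+=w+4
cv2.imwrite('pics/crop0.png',o)
```

```text
(no output)
```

View pics/crop0.png

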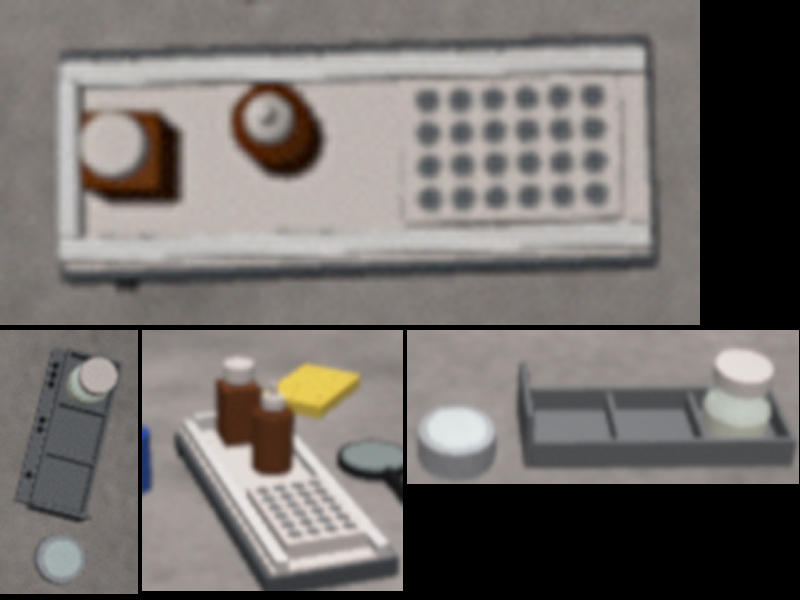

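The crop confirms the choice: the pointed cap, which is the round bottle, is at top pixel (204,159) and side pixel (260,151). The flat cap is at (173,164) and (248,141), beside the stop bar. The rack's end plate and single dot are at its lower (-x) end, away from the jar.

```bash
cat >> h.py <<'E'
from scipy.spatial.transform import Rotation as Ro
def go(p,yaw=None):
    "slides mm and roll deg to bring the TCP to p with tool y axis at world azimuth yaw (deg, mod 180)"
    o=bot.get_obs();q=o['tool_rot'];R=Ro.from_quat([q[1],q[2],q[3],q[0]]).as_matrix()
    s=R.T@(np.array(p)-o['eef_pos'])*1000; y=np.degrees(np.arctan2(R[1,1],R[0,1]))
    r=0 if yaw is None else -((yaw-y+90)%180-90)
    print('t',round(o['t'],2),'pos',np.round(o['eef_pos'],4),'yaw',round(y,1),'-> slide',np.round(s,1),'roll',round(r,1),'q7',round(o['q'][6],2))
E
python3 - <<'E'
from h import *
_,t=load('top0');_,s=load('side0')
T=lambda x,y:(150+x/5,135+y/5)
S=lambda x,y:(215+(x-142)/2.9,130+(y-330)/2.9)
for n,a,b in(('round tip',(270,118),(273,392)),('sq cap',(113,147),(239,362))):
    print(n,np.round(tri([ray(t,*T(*a)),ray(s,*S(*b))]),4))
c=np.array([plane(t,*T(*a),.036) for a in((62,62),(645,45),(655,257),(62,257))]);print(np.round(c,3))
for a in((55,485),(70,435)): print(np.round(plane(t,325+a[0]/2.3,110+(a[1]-330)/2.3,.004),3))
go([.55,.10,.30],5)
E
```

```text
round tip [0.5026 0.2175 0.1106]
sq cap [0.4871 0.2958 0.1152]
[[0.544 0.342 0.036]
 [0.557 0.022 0.036]
 [0.44  0.016 0.036]
 [0.437 0.338 0.036]]
[ 0.471 -0.177  0.004]
[ 0.533 -0.196  0.004]
t 0.15 pos [0.1582 0.6557 0.2305] yaw 76.4 -> slide [-511.2 -448.4  -68.8] roll 71.4 q7 -0.08
```

send_rows([
  [-25,-21,-10],
  [-55,-45,-20],
  [-85,-70,-25],
  [-115,-95,-30],
  [-146,-121,-35],
  [-176,-145,-40],
  [-205,-170,-45],
  [-235,-194,-50],
], roll=[5,11,17,23,29,35,40,45], claw=[1,1,1,1,1,1,1,1])

```text
t: 0.82
eef_pos: [0.3419, 0.4105, 0.2814]
tool_rot: [-0.0, 0.491, 0.871, -0.0]
contact_force: [0.8, 0.5, 0.1]
gripper_width: 1.004
grasp_force: 0.0
```

```bash
python3 -c "
from h import *
go([.50,.20,.28],1.5)"
```

```text
t 0.82 pos [0.3419 0.4105 0.2814] yaw 31.2 -> slide [-262.    26.3    1.4] roll 29.7 q7 -0.39
```

send_rows([
  [-40,4,0],
  [-80,8,0],
  [-120,12,0],
  [-160,16,0],
  [-200,20,0],
  [-235,24,0],
  [-262,26,0],
  [-262,26,0],
], roll=[5,10,15,20,25,29,30,30], claw=[1,1,1,1,1,1,1,1])

```text
t: 1.48
eef_pos: [0.5032, 0.196, 0.2816]
tool_rot: [0.001, 0.702, 0.712, -0.0]
contact_force: [-0.2, -0.5, 0.4]
gripper_width: 0.999
grasp_force: 0.0
```

```bash
python3 -c "
from h import *
_,m=shot('wrist','w1');go([.50,.20,.28],1.5)
T=m['camera_from_world'];print(m['camera_matrix'],-T[:3,:3].T@T[:3,3],T[2,:3])"
```

```text
t 1.53 pos [0.5016 0.1991 0.2813] yaw 1.1 -> slide [ 1.  -1.5  1.3] roll -0.4 q7 -0.36
[[297.31863964   0.         252.10379132]
 [  0.         297.31863964 191.72185764]
 [  0.           0.           1.        ]] [0.50098845 0.28172153 0.42419449] [ 0.00793144 -0.32977839 -0.94402506]
```

View pics/w1.png

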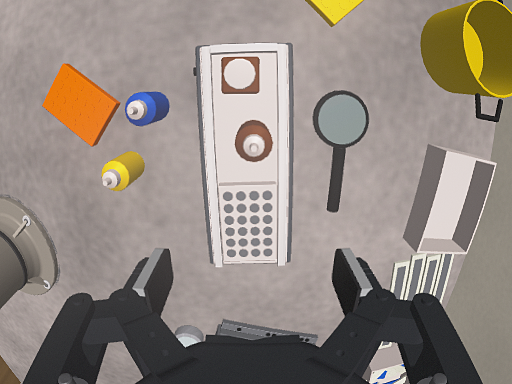

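The wrist view shows the round bottle's tip at (254,147), the square bottle's cap at (240,73), and the track rails in columns 200–290. The stop bar is at row 48. I'll combine these with the top and side views.

Run:
```python
from h import *
w,m=load('w1');_,t=load('top0');_,s=load('side0')
hsv=cv2.cvtColor(w,cv2.COLOR_BGR2HSV)
cap=((hsv[:,:,1]<50)&(hsv[:,:,2]>150)).astype(np.uint8)
br=((hsv[:,:,1]>90)&(hsv[:,:,2]<170)&((hsv[:,:,0]<14)|(hsv[:,:,0]>172))).astype(np.uint8);br[:, :205]=0;br[:,290:]=0;br[:40]=0;br[180:]=0
n,l,st,c=cv2.connectedComponentsWithStats(br)
for i in range(1,n):
    if st[i,4]>150:
        cn=max(cv2.findContours((l==i).astype(np.uint8),0,2)[0],key=cv2.contourArea);print(st[i],cv2.minAreaRect(cn),cv2.approxPolyDP(cn,4,True)[:,0].tolist())
T=lambda x,y:(150+x/5,135+y/5)
S=lambda x,y:(215+(x-142)/2.9,130+(y-330)/2.9)
W=lambda u,v:ray(m,u,v,True)
print('round',tri([ray(t,*T(270,118)),W(254,147)]),tri([ray(s,*S(273,392)),W(254,147)]),plane(m,254,147,.12,True))
print('sq',tri([ray(t,*T(113,147)),W(240,73)]),tri([ray(s,*S(239,362)),W(240,73)]),plane(m,240,73,.115,True))
# rail inner edges at z .036 from picture
for p in((212,53),(278,53),(221,262),(280,262)):print(p,plane(m,*p,.036,True).round(4))
```

```text
[221  57  38  36 500] ((239.5, 74.5), (35.0, 37.0), 90.0) [[222, 58], [223, 92], [258, 91], [257, 57]]
[235 120  37  42 616] ((253.9038543701172, 141.4807891845703), (36.39790344238281, 39.116783142089844), 37.87498474121094) [[252, 120], [246, 122], [254, 124], [239, 131], [235, 145], [242, 157], [254, 161], [268, 153], [271, 139], [266, 127]]
round [0.50500198 0.21972589 0.09370217] [0.50474135 0.22249285 0.10843188] [0.50477865 0.22461154 0.12      ]
sq [0.48893725 0.30214502 0.08929051] [0.48971699 0.30116713 0.113189  ] [0.4894008  0.30116767 0.115     ]
(212, 53) [0.4503 0.3329 0.036 ]
(278, 53) [0.5344 0.3336 0.036 ]
(221, 262) [0.4579 0.0305 0.036 ]
(280, 262) [0.549  0.0317 0.036 ]
```

send_rows([
  [6,1,30],
  [12,2,60],
  [18,3,90],
  [22,4,115],
  [24,4,128],
  [24,4,131],
  [24,4,131],
  [24,4,131],
], roll=[0,0,0,0,0,0,0,0], claw=[1,1,1,1,1,1,1,1])

```text
t: 2.2
eef_pos: [0.5036, 0.2272, 0.151]
tool_rot: [0.0, 0.698, 0.716, 0.0]
contact_force: [0.1, -1.2, 0.2]
gripper_width: 0.998
grasp_force: 0.0
```

```bash
python3 -c "
from h import *
_,m=shot('wrist','w2');go([.505,.223,.055],1.5)"
```

```text
t 2.25 pos [0.504  0.2271 0.1514] yaw 1.5 -> slide [-4.2  0.7 96.4] roll -0.0 q7 -0.3
```

View pics/w2.png

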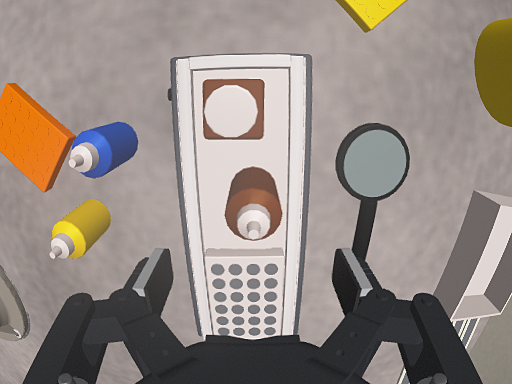

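The second wrist view has the round tip at (254,231), the square cap at (231,111), and the plate's leading edge at row 252.

Run:
```python
from h import *
_,a=load('w1');_,b=load('w2')
W=lambda m,u,v:ray(m,u,v,True)
print('tip',tri([W(a,254,147),W(b,254,231)]))
print('cap',tri([W(a,240,73),W(b,231,111)]))
print('sq base corner far? panel check', tri([W(a,212,53),W(b,192,68)]),tri([W(a,278,53),W(b,291,68)]))
print('round far base edge', plane(b,253,167,.025,True), 'sides at shoulder',plane(b,226,215,.08,True),plane(b,282,215,.08,True))
print('plate lead edge',plane(b,207,250,.043,True),plane(b,284,250,.043,True))
```

```text
tip [0.50467318 0.22421695 0.11791869]
cap [0.48910442 0.30118679 0.1159376 ]
sq base corner far? panel check [0.45030047 0.33309431 0.03961163] [0.53722754 0.33781259 0.00613541]
round far base edge [0.50379292 0.24386592 0.025     ] sides at shoulder [0.48298288 0.21862204 0.08      ] [0.52701345 0.21971198 0.08      ]
plate lead edge [0.46081116 0.16420866 0.043     ] [0.53606339 0.16633236 0.043     ]
```

send_rows([
  [-1,0,20],
  [-2,1,45],
  [-3,1,65],
  [-4,1,80],
  [-4,1,90],
  [-4,1,96],
  [-4,1,96],
  [-4,1,96],
], roll=[0,0,0,0,0,0,0,0], claw=[1,1,1,1,1,1,1,1])

```text
t: 2.92
eef_pos: [0.5052, 0.2229, 0.0551]
tool_rot: [0.0, 0.698, 0.716, 0.001]
contact_force: [0.6, -0.3, 0.4]
gripper_width: 1.001
grasp_force: 0.0
```

send_rows([
  [0,0,0],
  [0,0,0],
  [0,0,0],
  [0,0,0],
  [0,0,0],
  [0,0,0],
  [0,0,0],
  [0,0,0],
], roll=[0,0,0,0,0,0,0,0], claw=[0.7,0.6,0.5,0.4,0.3,0.3,0.3,0.3], force=35)

```text
t: 3.58
eef_pos: [0.5049, 0.2228, 0.0551]
tool_rot: [-0.0, 0.698, 0.716, 0.001]
contact_force: [-1.7, 0.1, 4.1]
gripper_width: 0.507
grasp_force: 35.1
```

```bash
python3 -c "
from h import *
print(bot.get_obs()['gripper_width'],bot.get_obs()['contact_force']);go([.505,.223,.18])"
```

```text
0.5070880378794536 [-1.74954965  0.07311932  4.07409337]
t 3.58 pos [0.5049 0.2228 0.0551] yaw 1.4 -> slide [   0.3    0.2 -124.9] roll 0 q7 -0.21
```

send_rows([
  [0,0,-15],
  [0,0,-40],
  [0,0,-70],
  [0,0,-100],
  [-20,0,-125],
  [-45,0,-140],
  [-75,0,-150],
  [-105,0,-150],
], roll=[0,0,0,-3,-8,-14,-20,-26], claw=[0.3,0.3,0.3,0.3,0.3,0.3,0.3,0.3])

```text
t: 4.25
eef_pos: [0.5084, 0.1172, 0.2069]
tool_rot: [0.001, 0.517, 0.856, 0.002]
contact_force: [1.4, -0.6, -0.1]
gripper_width: 0.499
grasp_force: 36.0
```

```bash
python3 -c "
from h import *
print(bot.get_obs()['gripper_width'],bot.get_obs()['grasp_force']);go([.47,-.08,.21],73)"
```

```text
0.49859972747972947 35.975299598649144
t 4.25 pos [0.5084 0.1172 0.2069] yaw 27.8 -> slide [-156.5 -126.    -3.7] roll -45.2 q7 0.27
```

send_rows([
  [-22,-18,0],
  [-45,-36,0],
  [-68,-55,-2],
  [-92,-74,-3],
  [-115,-93,-4],
  [-138,-111,-4],
  [-152,-122,-4],
  [-157,-126,-4],
], roll=[-6,-12,-18,-25,-32,-38,-43,-45], claw=[0.3,0.3,0.3,0.3,0.3,0.3,0.3,0.3])

```text
t: 4.92
eef_pos: [0.4664, -0.0834, 0.2085]
tool_rot: [0.0, 0.153, 0.988, -0.0]
contact_force: [-0.3, 0.6, -0.7]
gripper_width: 0.504
grasp_force: 36.0
```

```bash
python3 -c "
from h import *
_,m=shot('wrist','w3');go([.47,-.08,.21],73)"
```

```text
t 4.97 pos [ 0.4666 -0.0833  0.2085] yaw 72.4 -> slide [-2.3  4.2 -1.5] roll -0.6 q7 1.4
```

View pics/w3.png

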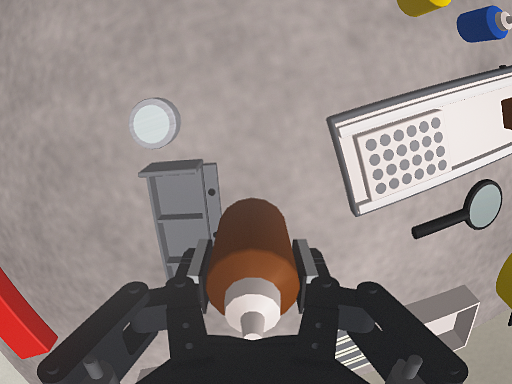

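This wrist view, with the bottle held, shows the rack at (140–220,160–280) and the loupe at (155,123). I'll zoom in on the rack corners.

```bash
python3 -c "
from h import *
a,_=load('w3');c=cv2.resize(a[150:290,130:230],None,fx=4.2,fy=4.2,interpolation=cv2.INTER_CUBIC)
t,_=load('top0');d=cv2.resize(t[112:200,328:380],None,fx=6.5,fy=6.5,interpolation=cv2.INTER_CUBIC)
o=np.zeros((590,780,3),np.uint8);o[:c.shape[0],:420]=c[:590];o[:d.shape[0],430:430+338]=d[:590]
o=cv2.convertScaleAbs(o,alpha=1.5);cv2.imwrite('pics/crop3.png',o)"
```

```text
(no output)
```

View pics/crop3.png

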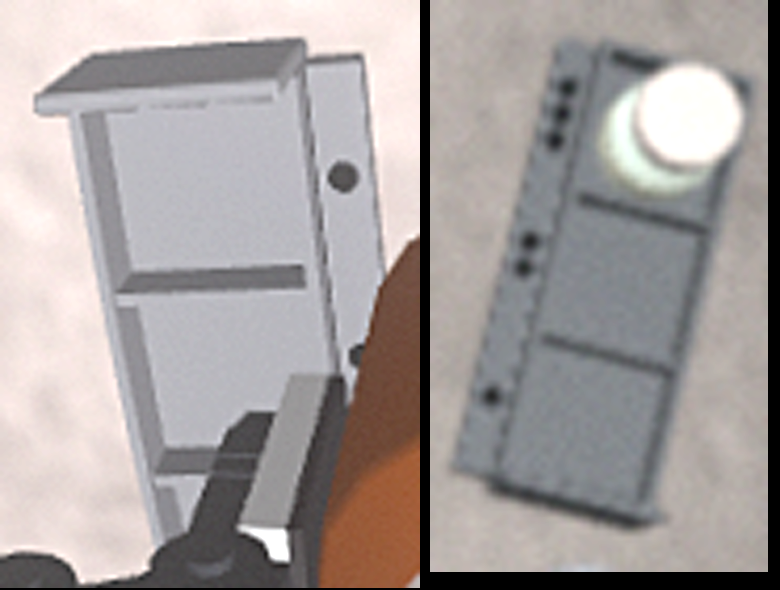

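The crop shows pocket 1's divider top corners at crop (118,292) and (305,287), and the second divider's corner at (155,475). Dot 1 is at (343,177), so this is the end-plate pocket.

Run:
```python
from h import *
_,b=load('w3');_,t=load('top0')
C=lambda x,y:(130+(x+.5)/4.2-.5,150+(y+.5)/4.2-.5)
D=lambda x,y:(328+(x-430)/6.5-.5,112+y/6.5-.5)
pts=[(118,292),(305,287),(155,475)]
P=np.array([plane(b,*C(*p),.025,True) for p in pts])[:,:2]
M=np.array([(-34,-30),(-34,30),(30,-30)])/1000
print(P.round(4),np.linalg.norm(P[0]-P[1]),np.linalg.norm(P[0]-P[2]))
mc=M-M.mean(0);pc=P-P.mean(0)
yaw=np.arctan2((mc[:,0]*pc[:,1]-mc[:,1]*pc[:,0]).sum(),(mc*pc).sum());R=np.array([[np.cos(yaw),-np.sin(yaw)],[np.sin(yaw),np.cos(yaw)]])
o=P.mean(0)-R@M.mean(0);print('rack',o,np.degrees(yaw),'res mm',(P-(M@R.T+o))*1000)
for n,x in(('p1',-.064),('p2',0)):print(n,o+R@[x,0])
print('dot1 pred/plane',o+R@[-.064,.042],plane(b,*C(343,177),.012,True))
# heights from wrist+top
print('divider corner z',tri([ray(b,*C(118,292),True),ray(t,*D(672,373))]),tri([ray(b,*C(305,287),True),ray(t,*D(543,340))]))
print('dot1 two views',tri([ray(b,*C(343,177),True),ray(t,*D(492,397))]))
# top plate end corners
print('top est end plate',plane(t,*D(493,486),.05),plane(t,*D(655,520),.05),'model',o+R@[-.096,.034],o+R@[-.096,-.034])
```

```text
[[ 0.4924 -0.2146]
 [ 0.5073 -0.1593]
 [ 0.5547 -0.2307]] 0.05734155580724162 0.06429344379632697
rack [ 0.53283711 -0.19491161] -14.032945840167613 res mm [[-0.16403412  1.13641831]
 [ 0.17171107 -1.696939  ]
 [-0.00767695  0.56052069]]
p1 [ 0.4707471 -0.1793929]
p2 [ 0.53283711 -0.19491161]
dot1 pred/plane [ 0.48093125 -0.13864633] [ 0.48280184 -0.14007688  0.012     ]
divider corner z [ 0.49337988 -0.21677272  0.02116019] [ 0.50618276 -0.15970157  0.02699861]
dot1 two views [ 0.48384841 -0.1419184   0.00773983]
top est end plate [ 0.44093519 -0.13422168  0.05      ] [ 0.427558   -0.20115224  0.05      ] model [ 0.44794641 -0.13864823] [ 0.43145778 -0.20461887]
```

```bash
python3 -c "
from h import *
go([.472,-.179,.09],76)"
```

```text
t 4.97 pos [ 0.4666 -0.0833  0.2085] yaw 72.4 -> slide [-34.1 -89.5 118.6] roll -3.6 q7 1.4
```

send_rows([
  [-8,-20,0],
  [-18,-45,0],
  [-27,-70,10],
  [-32,-84,30],
  [-34,-90,55],
  [-34,-90,80],
  [-34,-90,105],
  [-34,-90,118],
], roll=[-1,-2,-3,-4,-4,-4,-4,-4], claw=[0.3,0.3,0.3,0.3,0.3,0.3,0.3,0.3])

```text
t: 5.63
eef_pos: [0.4717, -0.1749, 0.0878]
tool_rot: [-0.002, 0.118, 0.993, 0.0]
contact_force: [-0.6, -0.3, -0.6]
gripper_width: 0.507
grasp_force: 36.0
```

```bash
python3 -c "
from h import *
_,m=shot('wrist','w4');go([.472,-.179,.035],76);print(m['camera_from_world'].tolist())"
```

```text
t 5.68 pos [ 0.4708 -0.1744  0.0865] yaw 76.4 -> slide [-2.6 -4.2 51.5] roll 0.4 q7 1.81
[[0.2351462077781292, 0.9719599154000305, -0.00042874600135865015, 0.05823393640132077], [0.9191762120772622, -0.22223281739708692, 0.325157909365668, -0.4672755972510791], [0.3159451726468753, -0.07685374244187351, -0.9456596375831092, 0.083439215069861], [0.0, 0.0, 0.0, 1.0]]
```

View pics/w4.png

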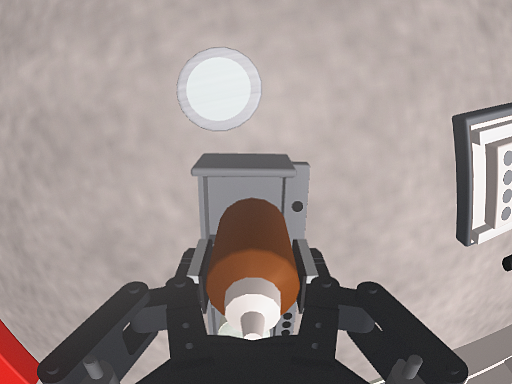

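The bottle is over pocket 1. The end plate's top spans (193,172) to (297,175), and dot 1 is at (297,206).

```bash
python3 -c "
from h import *
_,b=load('w4')
for p,z in(((193,174),.05),((297,175),.05),((297,206),.012)):print(plane(b,*p,z,True).round(4))
yaw=np.radians(-14);R=np.array([[np.cos(yaw),-np.sin(yaw)],[np.sin(yaw),np.cos(yaw)]]);o=np.array([.533,-.195])
for q in((-.094,-.034),(-.094,.034),(-.064,.042)):print((o+R@q).round(4))"
```

```text
[ 0.4294 -0.2026  0.05  ]
[ 0.4457 -0.1383  0.05  ]
[ 0.4827 -0.1398  0.012 ]
[ 0.4336 -0.2052]
[ 0.45   -0.1393]
[ 0.4811 -0.1388]
```

send_rows([
  [-1,-2,5],
  [-2,-4,15],
  [-2,-4,27],
  [-2,-4,37],
  [-2,-4,45],
  [-2,-4,50],
  [-2,-4,51],
  [-2,-4,51],
], roll=[0,0,0,0,0,0,0,0], claw=[0.3,0.3,0.3,0.3,0.3,0.3,0.3,0.3])

```text
t: 6.35
eef_pos: [0.4739, -0.1802, 0.0392]
tool_rot: [-0.0, 0.118, 0.993, 0.0]
contact_force: [0.2, 0.3, -1.3]
gripper_width: 0.506
grasp_force: 36.0
```

```bash
python3 -c "
from h import *
o=bot.get_obs();print(o['contact_force'],o['gripper_width'],o['grasp_force']);go([.472,-.179,.034],76)"
```

```text
[ 0.24135357  0.31034148 -1.33926962] 0.5057454312699599 35.97601127810776
t 6.35 pos [ 0.4739 -0.1802  0.0392] yaw 76.4 -> slide [2.2 0.8 5.2] roll 0.4 q7 1.87
```

send_rows([
  [1,0,1],
  [2,0,2],
  [2,0,3],
  [2,0,3],
  [2,0,3],
  [2,0,3],
  [2,0,3],
  [2,0,3],
], roll=[0,0,0,0,0,0,0,0], claw=[0.3,0.3,0.3,0.3,0.3,0.3,0.3,0.3])

```text
t: 7.02
eef_pos: [0.4721, -0.1797, 0.0363]
tool_rot: [0.0, 0.118, 0.993, 0.0]
contact_force: [-0.4, -0.2, -0.5]
gripper_width: 0.509
grasp_force: 36.0
```

send_rows([
  [0,0,1],
  [0,0,2],
  [0,0,2],
  [0,0,2],
  [0,0,2],
  [0,0,2],
  [0,0,2],
  [0,0,2],
], roll=[0,0,0,0,0,0,0,0], claw=[0.3,0.3,0.3,0.3,0.55,0.65,0.8,0.8])

```text
t: 7.68
eef_pos: [0.4721, -0.1798, 0.0344]
tool_rot: [0.0, 0.118, 0.993, 0.0]
contact_force: [-0.6, -0.4, -0.0]
gripper_width: 0.799
grasp_force: 0.0
```

```bash
python3 -c "
from h import *
o=bot.get_obs();print(o['contact_force'],o['gripper_width'],o['grasp_force']);go([.472,-.179,.2],76)"
```

```text
[-0.56051729 -0.4113486  -0.04208309] 0.7990076250276755 0.0
t 7.68 pos [ 0.4721 -0.1798  0.0344] yaw 76.4 -> slide [   0.3    0.7 -165.6] roll 0.4 q7 1.87
```

send_rows([
  [0,0,-8],
  [0,0,-25],
  [0,0,-50],
  [0,0,-80],
  [0,0,-110],
  [0,0,-140],
  [0,0,-165],
  [0,0,-170],
], roll=[0,0,0,0,0,0,0,0], claw=[0.9,1,1,1,1,1,1,1])

```text
t: 8.35
eef_pos: [0.4741, -0.1808, 0.209]
tool_rot: [0.004, 0.119, 0.993, 0.0]
contact_force: [0.4, 0.5, 0.2]
gripper_width: 0.995
grasp_force: 0.0
```

Run:
```python
from h import *
w,m=shot('wrist','w5');go([.489,.29,.2],1.5)
h=cv2.cvtColor(w,cv2.COLOR_BGR2HSV)
br=((h[:,:,1]>90)&(h[:,:,2]<190)&((h[:,:,0]<14)|(h[:,:,0]>172))).astype(np.uint8)
n,l,st,c=cv2.connectedComponentsWithStats(br)
print([(s.tolist(),x.round().tolist()) for s,x in zip(st[1:],c[1:]) if s[4]>80])
for p in ((.472,-.179,.004),(.472,-.179,.068),(.472,-.179,.099)):
    T=m['camera_from_world'];q=T[:3,:3]@np.array(p)+T[:3,3];K=m['camera_matrix'];r=np.hypot(q[0],q[1]);th=np.arctan2(r,q[2]);print('expected',p,K[0,2]+K[0,0]*th*q[0]/r,K[1,2]+K[0,0]*th*q[1]/r)
```

```text
t 8.4 pos [ 0.4738 -0.1804  0.2079] yaw 76.4 -> slide [ 95.8 460.8   7.8] roll 74.9 q7 1.71
[([506, 25, 6, 24, 107], [509.0, 36.0])]
expected (0.472, -0.179, 0.004) 252.34791824748086 160.56108857117226
expected (0.472, -0.179, 0.068) 252.42535818162466 175.69556743451656
expected (0.472, -0.179, 0.099) 252.47538038021546 185.54482090258463
```

View pics/w5.png

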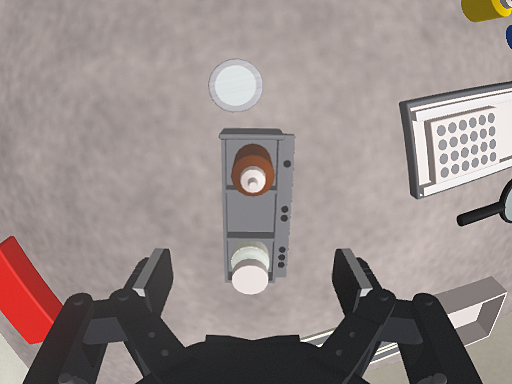

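The round bottle stands upright in pocket 1, with its tip at (252,181). The dividers either side of pocket 2 are at rows 188 and 235, in columns 227–274.

```bash
python3 -c "
from h import *
w,b=load('w5')
a=plane(b,251,188,.025,True);c=plane(b,251,235,.025,True);print(a,c,np.linalg.norm(a-c),(a+c)/2, plane(b,252,181,.099,True))
print(w[180:245:1,240].sum(1).tolist())
print(w[210,220:300].sum(1).tolist())"
```

```text
[ 0.49846531 -0.18702884  0.025     ] [ 0.55814689 -0.20155424  0.025     ] 0.061423757664955135 [ 0.5283061  -0.19429154  0.025     ] [ 0.46775903 -0.17841085  0.099     ]
[403, 398, 375, 319, 231, 216, 225, 229, 240, 246, 242, 229, 303, 404, 411, 406, 407, 404, 403, 406, 404, 401, 403, 402, 405, 402, 403, 404, 404, 400, 406, 400, 402, 400, 400, 404, 403, 401, 401, 398, 401, 405, 401, 397, 401, 399, 404, 403, 398, 404, 407, 378, 232, 255, 259, 257, 256, 260, 342, 413, 404, 408, 405, 400, 398]
[490, 483, 447, 398, 404, 378, 309, 377, 413, 397, 401, 407, 402, 402, 401, 403, 401, 406, 399, 404, 406, 402, 401, 405, 401, 402, 403, 402, 400, 403, 404, 403, 400, 401, 398, 402, 398, 405, 401, 400, 403, 403, 401, 402, 402, 406, 397, 405, 399, 403, 403, 402, 406, 418, 338, 244, 368, 419, 404, 406, 426, 321, 160, 185, 190, 191, 176, 188, 363, 421, 411, 494, 506, 499, 493, 492, 494, 487, 486, 493]
```

send_rows([
  [5,22,0],
  [12,55,0],
  [20,92,0],
  [28,132,0],
  [36,172,0],
  [45,212,0],
  [53,252,0],
  [60,290,0],
], roll=[5,11,18,25,32,39,46,52], claw=[1,1,1,1,1,1,1,1])

```text
t: 9.07
eef_pos: [0.4797, 0.0914, 0.2035]
tool_rot: [-0.001, 0.516, 0.857, -0.001]
contact_force: [0.3, -0.5, -0.4]
gripper_width: 0.999
grasp_force: 0.0
```

```bash
python3 -c "
from h import *
go([.489,.30,.16],1.5)"
```

```text
t 9.07 pos [0.4797 0.0914 0.2035] yaw 27.9 -> slide [180.  106.   43.3] roll 26.4 q7 0.29
```

send_rows([
  [28,17,0],
  [58,34,0],
  [90,53,2],
  [120,71,10],
  [148,87,20],
  [170,100,32],
  [180,106,42],
  [180,106,43],
], roll=[5,10,15,20,24,26,26,26], claw=[1,1,1,1,1,1,1,1])

```text
t: 9.73
eef_pos: [0.4867, 0.3012, 0.1583]
tool_rot: [-0.0, 0.691, 0.723, -0.002]
contact_force: [-0.1, 0.1, -0.3]
gripper_width: 1.0
grasp_force: 0.0
```

Run:
```python
from h import *
w,m=shot('wrist','w6');go([.489,.301,.052],1.5)
h=cv2.cvtColor(w,cv2.COLOR_BGR2HSV)
br=((h[:,:,1]>80)&(h[:,:,2]<190)&((h[:,:,0]<14)|(h[:,:,0]>172))).astype(np.uint8)
n,l,st,c=cv2.connectedComponentsWithStats(br);i=1+np.argmax(st[1:,4])
cn=max(cv2.findContours((l==i).astype(np.uint8),0,2)[0],key=cv2.contourArea);print(st[i],cv2.approxPolyDP(cn,4,True)[:,0].tolist())
T=m['camera_from_world'];K=m['camera_matrix']
def pr(p):
    q=T[:3,:3]@np.array(p)+T[:3,3];r=np.hypot(q[0],q[1]);th=np.arctan2(r,q[2]);return K[0,2]+K[0,0]*th*q[0]/r,K[1,2]+K[0,0]*th*q[1]/r
print('exp cap',pr((.489,.3012,.115)),'body corners',[np.round(pr((.489+a*.021,.3012+b*.021,z))).tolist() for z in(.025,.092) for a in(-1,1) for b in(-1,1)])
```

```text
t 9.78 pos [0.4876 0.2985 0.1592] yaw 2.4 -> slide [  2.7   1.9 107.2] roll 0.9 q7 -0.42
[ 101  184   58   62 1461] [[147, 186], [132, 186], [101, 215], [102, 226], [109, 218], [103, 212], [109, 205], [133, 212], [139, 226], [128, 228], [122, 245], [134, 242], [158, 210], [157, 196]]
exp cap (np.float64(256.2219326784462), np.float64(220.38773382696806)) body corners [[233.0, 201.0], [234.0, 159.0], [275.0, 202.0], [278.0, 161.0], [228.0, 231.0], [229.0, 180.0], [281.0, 233.0], [286.0, 183.0]]
```

Run:
```python
from h import *
w,m=load('w6')
h=cv2.cvtColor(w,cv2.COLOR_BGR2HSV)
br=((h[:,:,1]>80)&(h[:,:,2]<190)&((h[:,:,0]<14)|(h[:,:,0]>172))).astype(np.uint8);br[:,:190]=0;br[:,320:]=0;br[:120]=0
br=cv2.morphologyEx(br,2,np.ones((3,3)))
n,l,st,c=cv2.connectedComponentsWithStats(br);i=1+np.argmax(st[1:,4])
cn=max(cv2.findContours((l==i).astype(np.uint8),0,2)[0],key=cv2.contourArea);print(st[i],cv2.approxPolyDP(cn,4,True)[:,0].tolist())
for p,z in(((0,0),0),): pass
x,y,ww,hh,_=st[i]
print('sides at z .092',plane(m,x,y+hh*.5,.092,True),plane(m,x+ww,y+hh*.5,.092,True),'base far edge',plane(m,x+ww/2,y,.025,True))
```

```text
[ 229  162   54   57 1812] [[235, 162], [229, 218], [234, 201], [249, 190], [268, 193], [281, 214], [282, 183], [276, 164]]
sides at z .092 [0.46829932 0.31406298 0.092     ] [0.50850286 0.31592654 0.092     ] base far edge [0.48878303 0.32064291 0.025     ]
```

send_rows([
  [0,0,20],
  [1,1,45],
  [1,1,70],
  [1,1,90],
  [1,1,100],
  [1,1,106],
  [1,1,106],
  [1,1,106],
], roll=[0,0.5,0.5,0.5,0.5,0.5,0.5,0.5], claw=[1,1,1,1,1,1,1,1])

```text
t: 10.45
eef_pos: [0.4907, 0.2994, 0.0562]
tool_rot: [0.0, 0.697, 0.718, 0.001]
contact_force: [-0.1, 1.5, 0.0]
gripper_width: 1.001
grasp_force: 0.0
```

send_rows([
  [0,0,0],
  [0,0,0],
  [0,0,0],
  [0,0,0],
  [0,0,0],
  [0,0,0],
  [0,0,0],
  [0,0,0],
], roll=[0,0,0,0,0,0,0,0], claw=[0.7,0.6,0.5,0.4,0.3,0.3,0.3,0.3], force=35)

```text
t: 11.12
eef_pos: [0.4903, 0.3004, 0.0561]
tool_rot: [-0.0, 0.696, 0.718, 0.001]
contact_force: [-0.9, 0.3, 5.5]
gripper_width: 0.485
grasp_force: 36.8
```

send_rows([
  [0,0,-15],
  [0,0,-40],
  [0,0,-70],
  [0,0,-100],
  [-20,0,-125],
  [-45,0,-140],
  [-75,0,-150],
  [-110,0,-150],
], roll=[0,0,0,-3,-8,-14,-20,-26], claw=[0.3,0.3,0.3,0.3,0.3,0.3,0.3,0.3])

```text
t: 11.78
eef_pos: [0.4943, 0.1907, 0.2076]
tool_rot: [0.001, 0.513, 0.858, 0.002]
contact_force: [1.8, -0.1, -0.8]
gripper_width: 0.485
grasp_force: 35.9
```

```bash
python3 -c "
from h import *
o=bot.get_obs();print(o['gripper_width'],o['grasp_force']);go([.533,-.195,.205],76)"
```

```text
0.48515658233076314 35.91626822948456
t 11.78 pos [0.4943 0.1907 0.2076] yaw 28.2 -> slide [-358.2 -148.2    1.7] roll -47.8 q7 0.13
```

send_rows([
  [-25,-10,0],
  [-52,-21,0],
  [-80,-33,0],
  [-110,-45,0],
  [-140,-58,0],
  [-170,-70,0],
  [-200,-83,0],
  [-230,-95,0],
], roll=[-4,-9,-15,-21,-27,-33,-39,-44], claw=[0.3,0.3,0.3,0.3,0.3,0.3,0.3,0.3])

```text
t: 12.45
eef_pos: [0.5158, -0.0594, 0.2052]
tool_rot: [-0.0, 0.156, 0.988, 0.0]
contact_force: [0.3, -0.4, -1.4]
gripper_width: 0.489
grasp_force: 35.9
```

```bash
python3 -c "
from h import *
go([.533,-.195,.16],76)"
```

```text
t 12.45 pos [ 0.5158 -0.0594  0.2052] yaw 72.1 -> slide [ -58.2 -123.7   45.2] roll -3.9 q7 1.37
```

send_rows([
  [-13,-28,0],
  [-28,-58,2],
  [-42,-88,8],
  [-52,-110,18],
  [-57,-120,30],
  [-58,-123,40],
  [-58,-123,45],
  [-58,-123,45],
], roll=[-1,-2,-3,-4,-4,-4,-4,-4], claw=[0.3,0.3,0.3,0.3,0.3,0.3,0.3,0.3])

```text
t: 13.12
eef_pos: [0.5319, -0.1912, 0.1587]
tool_rot: [-0.002, 0.124, 0.992, 0.0]
contact_force: [0.0, 0.6, -1.0]
gripper_width: 0.486
grasp_force: 35.9
```

```bash
python3 -c "
from h import *
go([.533,-.195,.038],76)"
```

```text
t 13.12 pos [ 0.5319 -0.1912  0.1587] yaw 75.8 -> slide [ -2.4  -3.4 120.7] roll -0.2 q7 1.74
```

send_rows([
  [0,-1,15],
  [0,-1,40],
  [0,-1,65],
  [0,-1,85],
  [0,-1,102],
  [0,-1,114],
  [0,-1,119],
  [0,-1,119],
], roll=[0,0,0,0,0,0,0,0], claw=[0.3,0.3,0.3,0.3,0.3,0.3,0.3,0.3])

```text
t: 13.78
eef_pos: [0.5325, -0.1926, 0.0407]
tool_rot: [-0.001, 0.123, 0.992, 0.0]
contact_force: [-0.6, 0.4, -1.1]
gripper_width: 0.488
grasp_force: 35.9
```

```bash
python3 -c "
from h import *
o=bot.get_obs();print(o['contact_force']);go([.533,-.195,.035],76)"
```

```text
[-0.57109925  0.38608661 -1.13684127]
t 13.78 pos [ 0.5325 -0.1926  0.0407] yaw 75.8 -> slide [-1.1 -2.3  5.7] roll -0.2 q7 1.82
```

send_rows([
  [0,-1,1],
  [0,-2,2],
  [0,-2,3],
  [0,-2,4],
  [0,-2,4],
  [0,-2,4],
  [0,-2,4],
  [0,-2,4],
], roll=[0,0,0,0,0,0,0,0], claw=[0.3,0.3,0.3,0.3,0.3,0.3,0.3,0.3])

```text
t: 14.45
eef_pos: [0.5323, -0.1957, 0.0374]
tool_rot: [0.0, 0.124, 0.992, 0.0]
contact_force: [0.0, -0.1, -1.1]
gripper_width: 0.483
grasp_force: 35.9
```

send_rows([
  [0,0,1],
  [0,0,2],
  [0,0,2],
  [0,0,2],
  [0,0,2],
  [0,0,2],
  [0,0,2],
  [0,0,2],
], roll=[0,0,0,0,0,0,0,0], claw=[0.3,0.3,0.3,0.3,0.55,0.65,0.8,0.8])

```text
t: 15.12
eef_pos: [0.5323, -0.1957, 0.0354]
tool_rot: [0.0, 0.124, 0.992, -0.0]
contact_force: [0.0, -0.2, -0.1]
gripper_width: 0.799
grasp_force: 0.0
```

send_rows([
  [0,0,-5],
  [0,0,-25],
  [0,0,-50],
  [0,0,-80],
  [0,0,-110],
  [0,0,-140],
  [0,0,-165],
  [0,0,-170],
], roll=[0,0,0,0,0,0,0,0], claw=[0.9,1,1,1,1,1,1,1])

```text
t: 15.78
eef_pos: [0.5344, -0.1967, 0.2103]
tool_rot: [0.004, 0.124, 0.992, -0.0]
contact_force: [0.5, -0.5, -0.2]
gripper_width: 1.003
grasp_force: 0.0
```

Run:
```python
from h import *
w,m=shot('wrist','w7');go([.50,.0,.2],1.5)
h=cv2.cvtColor(w,cv2.COLOR_BGR2HSV)
s=((h[:,:,1]<40)&(h[:,:,2]>185)).astype(np.uint8)
br=((h[:,:,1]>80)&(h[:,:,2]<190)&((h[:,:,0]<14)|(h[:,:,0]>172))).astype(np.uint8)
for k in(s,br):
  k[:,:200]=0;k[:,310:]=0
  n,l,st,c=cv2.connectedComponentsWithStats(k)
  for i in range(1,n):
    if st[i,4]>60:print(st[i],c[i].round(1),plane(m,*c[i],.094,True).round(3))
cv2.imwrite('pics/crop7.png',np.hstack([w,cv2.imread('pics/w1.png')])[:, :512])
```

```text
t 15.83 pos [ 0.534  -0.1965  0.2091] yaw 75.7 -> slide [ 81.4 182.    8.7] roll 74.2 q7 1.72
[ 209    6   53   49 2039] [235.5  30. ] [ 0.396 -0.175  0.094]
[241 102  26  25 462] [253.6 113.7] [ 0.471 -0.179  0.094]
[ 232  166   40   84 2468] [252.2 209.1] [ 0.557 -0.202  0.094]
[289 276  21  28 269] [299.8 290.5] [ 0.665 -0.175  0.094]
[200 289  42  38 621] [212.7 308.8] [ 0.668 -0.277  0.094]
[250 312  60  28 327] [284.9 326.1] [ 0.717 -0.201  0.094]
```

View pics/w7.png

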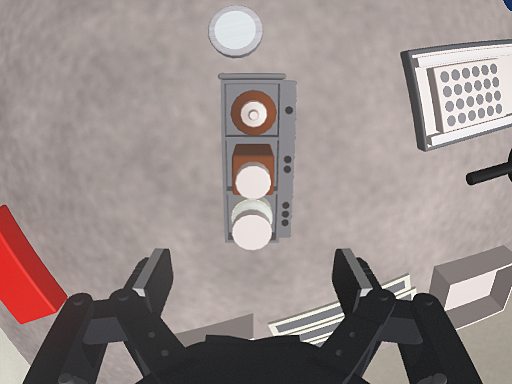

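Both bottles stand upright in pockets 1 and 2, with caps at (254,114) and (253,182), and the jar and loupe have not moved. Next is the plate's trailing edge.

Run:
```python
from h import *
_,t=load('top0')
T=lambda x,y:(150+x/5,135+y/5)
print('plate top',[plane(t,*T(*p),.043).round(4).tolist() for p in((405,150),(622,100),(622,215))])
print('bar inner',[plane(t,*T(*p),.042).round(4).tolist() for p in((82,90),(82,235))])
print('box end',[plane(t,*T(*p),.025).round(4).tolist() for p in((655,45),(658,262))])
go([.503,.012,.15],1.8)
```

```text
plate top [[0.4965, 0.1527, 0.043], [0.5253, 0.0349, 0.043], [0.4622, 0.0345, 0.043]]
bar inner [[0.5276, 0.3292, 0.042], [0.4482, 0.3265, 0.042]]
box end [[0.5597, 0.016, 0.025], [0.4386, 0.0137, 0.025]]
t 15.83 pos [ 0.534  -0.1965  0.2091] yaw 75.7 -> slide [ 81.8 194.4  58.7] roll 73.9 q7 1.72
```

send_rows([
  [10,20,0],
  [22,50,0],
  [35,83,0],
  [48,115,0],
  [60,145,5],
  [72,170,15],
  [78,183,25],
  [80,188,30],
], roll=[6,13,20,27,34,41,48,54], claw=[0.7,0.3,0,0,0,0,0,0])

```text
t: 16.5
eef_pos: [0.4989, 0.0097, 0.1732]
tool_rot: [-0.002, 0.561, 0.827, -0.001]
contact_force: [-0.2, -0.1, -0.9]
gripper_width: 0.001
grasp_force: 0.0
```

```bash
python3 -c "
from h import *
go([.503,.006,.10],1.8)"
```

```text
t 16.5 pos [0.4989 0.0097 0.1732] yaw 21.7 -> slide [-5.1  2.7 73.2] roll 19.9 q7 0.42
```

send_rows([
  [-3,1,15],
  [-5,2,35],
  [-5,2,55],
  [-5,2,68],
  [-5,2,73],
  [-5,2,73],
  [-5,2,73],
  [-5,2,73],
], roll=[5,11,16,20,20,20,20,20], claw=[0,0,0,0,0,0,0,0])

```text
t: 17.17
eef_pos: [0.5051, 0.0023, 0.1029]
tool_rot: [0.0, 0.696, 0.718, 0.0]
contact_force: [0.3, -0.0, -0.2]
gripper_width: -0.0
grasp_force: 0.0
```

Run:
```python
from h import *
w,m=shot('wrist','w8');go([.503,.005,.031],1.8)
# plate trailing edge / wells along track centre; dark wells
h=cv2.cvtColor(w,cv2.COLOR_BGR2HSV)
k=((h[:,:,2]<150)&(h[:,:,2]>60)).astype(np.uint8)
n,l,st,c=cv2.connectedComponentsWithStats(k)
W=np.array([plane(m,*c[i],.042,True)[:2] for i in range(1,n) if 40<st[i,4]<700 and .6<st[i,2]/st[i,3]<1.7])
W=W[(W[:,0]>.45)&(W[:,0]<.55)&(W[:,1]>.02)&(W[:,1]<.18)]
print(len(W),W[np.argsort(W[:,1])].round(3).tolist())
```

```text
t 17.22 pos [0.5052 0.0023 0.1031] yaw 1.8 -> slide [ 2.7 -2.2 72.1] roll 0.0 q7 0.22
24 [[0.474, 0.052], [0.492, 0.053], [0.51, 0.054], [0.528, 0.054], [0.473, 0.07], [0.491, 0.071], [0.509, 0.072], [0.527, 0.072], [0.472, 0.088], [0.49, 0.089], [0.508, 0.09], [0.527, 0.091], [0.471, 0.106], [0.49, 0.107], [0.508, 0.108], [0.526, 0.109], [0.471, 0.124], [0.489, 0.125], [0.507, 0.126], [0.525, 0.127], [0.47, 0.142], [0.488, 0.143], [0.506, 0.144], [0.524, 0.145]]
```

send_rows([
  [0,-1,15],
  [0,-3,35],
  [0,-3,52],
  [0,-3,64],
  [0,-3,70],
  [0,-3,72],
  [0,-3,72],
  [0,-3,72],
], roll=[0,0,0,0,0,0,0,0], claw=[0,0,0,0,0,0,0,0])

```text
t: 17.88
eef_pos: [0.5023, 0.0022, 0.031]
tool_rot: [0.0, 0.696, 0.718, 0.0]
contact_force: [0.6, 0.2, -0.2]
gripper_width: 0.001
grasp_force: 0.0
```

send_rows([
  [5,0,0],
  [10,0,0],
  [15,0,0],
  [20,0,0],
  [25,0,0],
  [30,0,0],
  [35,0,0],
  [40,0,0],
], roll=[0,0,0,0,0,0,0,0], claw=[0,0,0,0,0,0,0,0])

```text
t: 18.55
eef_pos: [0.5004, 0.0426, 0.0304]
tool_rot: [0.0, 0.696, 0.718, 0.0]
contact_force: [0.5, -1.4, 0.2]
gripper_width: 0.005
grasp_force: 0.6
```

send_rows([
  [10,0,0],
  [22,0,0],
  [36,0,0],
  [50,0,0],
  [64,0,0],
  [78,0,0],
  [92,0,0],
  [105,0,0],
], roll=[0,0,0,0,0,0,0,0], claw=[0,0,0,0,0,0,0,0])

```text
t: 19.22
eef_pos: [0.4968, 0.1492, 0.0302]
tool_rot: [-0.0, 0.696, 0.718, -0.0]
contact_force: [0.6, -1.6, 0.2]
gripper_width: -0.001
grasp_force: 0.5
```

send_rows([
  [6,0,0],
  [12,0,0],
  [18,0,0],
  [24,0,0],
  [29,0,0],
  [33,0,0],
  [36,0,0],
  [38,0,0],
], roll=[0,0,0,0,0,0,0,0], claw=[0,0,0,0,0,0,0,0])

```text
t: 19.88
eef_pos: [0.496, 0.1854, 0.0303]
tool_rot: [-0.0, 0.696, 0.718, -0.0]
contact_force: [0.0, -0.6, 1.2]
gripper_width: 0.001
grasp_force: 0.3
```

Run:
```python
from h import *
w,m=shot('wrist','w9');go([.496,.198,.031],1.8);print(bot.get_obs()['contact_force'])
h=cv2.cvtColor(w,cv2.COLOR_BGR2HSV)
k=((h[:,:,2]<150)&(h[:,:,2]>60)).astype(np.uint8)
n,l,st,c=cv2.connectedComponentsWithStats(k)
W=np.array([plane(m,*c[i],.042,True)[:2] for i in range(1,n) if 40<st[i,4]<900 and .6<st[i,2]/st[i,3]<1.7])
W=W[(W[:,0]>.45)&(W[:,0]<.55)&(W[:,1]>.02)&(W[:,1]<.35)]
print(len(W),W[np.argsort(W[:,1])].round(3).tolist())
```

```text
t 19.93 pos [0.496  0.1857 0.0303] yaw 1.8 -> slide [12.3  0.4 -0.7] roll -0.0 q7 -0.03
[-0.50982942  1.11081081  0.01416585]
24 [[0.469, 0.211], [0.487, 0.212], [0.505, 0.212], [0.523, 0.213], [0.468, 0.229], [0.486, 0.23], [0.505, 0.23], [0.523, 0.231], [0.468, 0.247], [0.486, 0.248], [0.504, 0.248], [0.522, 0.249], [0.467, 0.265], [0.485, 0.266], [0.503, 0.267], [0.522, 0.267], [0.467, 0.284], [0.485, 0.284], [0.503, 0.285], [0.521, 0.285], [0.466, 0.302], [0.484, 0.302], [0.502, 0.303], [0.52, 0.303]]
```

send_rows([
  [2,0,0],
  [4,0,0],
  [6,0,0],
  [7,0,0],
  [8,0,0],
  [9,0,0],
  [10,0,0],
  [10,0,0],
], roll=[0,0,0,0,0,0,0,0], claw=[0,0,0,0,0,0,0,0])

```text
t: 20.6
eef_pos: [0.4957, 0.1954, 0.0303]
tool_rot: [-0.0, 0.696, 0.718, 0.0]
contact_force: [0.2, 0.3, 0.2]
gripper_width: 0.0
grasp_force: 0.0
```

send_rows([
  [0.5,0,0],
  [1,0,0],
  [1.5,0,0],
  [2,0,0],
  [2.5,0,0],
  [3,0,0],
  [3,0,0],
  [3,0,0],
], roll=[0,0,0,0,0,0,0,0], claw=[0,0,0,0,0,0,0,0])

```text
t: 21.27
eef_pos: [0.4956, 0.1983, 0.0303]
tool_rot: [-0.0, 0.696, 0.718, 0.0]
contact_force: [0.1, 0.2, 0.5]
gripper_width: 0.002
grasp_force: 0.3
```

send_rows([
  [0.5,0,0],
  [1,0,0],
  [1.5,0,0],
  [2,0,0],
  [2.5,0,0],
  [3,0,0],
  [3,0,0],
  [3,0,0],
], roll=[0,0,0,0,0,0,0,0], claw=[0,0,0,0,0,0,0,0])

```text
t: 21.93
eef_pos: [0.4955, 0.2013, 0.0303]
tool_rot: [-0.0, 0.696, 0.718, 0.0]
contact_force: [0.4, -0.6, 0.7]
gripper_width: -0.003
grasp_force: 0.3
```

```bash
cat > pl.py <<'E'
from h import *
w,m=shot('wrist','w10');go([.496,.198,.031],1.8);print(bot.get_obs()['contact_force'])
h=cv2.cvtColor(w,cv2.COLOR_BGR2HSV)
k=((h[:,:,2]<150)&(h[:,:,2]>60)).astype(np.uint8)
n,l,st,c=cv2.connectedComponentsWithStats(k)
W=np.array([plane(m,*c[i],.042,True)[:2] for i in range(1,n) if 40<st[i,4]<900 and .6<st[i,2]/st[i,3]<1.7])
W=W[(W[:,0]>.45)&(W[:,0]<.55)&(W[:,1]>.02)&(W[:,1]<.35)]
print(len(W),W.mean(0))
# brightness profile along track centreline ahead of the plate (y, value)
T=m['camera_from_world'];K=m['camera_matrix']
def pr(p):
    q=T[:3,:3]@np.array(p)+T[:3,3];r=np.hypot(q[0],q[1]);th=np.arctan2(r,q[2]);return K[0,2]+K[0,0]*th*q[0]/r,K[1,2]+K[0,0]*th*q[1]/r
print([(y,int(w[int(round(pr((.496,y/1000,.042))[1])),int(round(pr((.496,y/1000,.042))[0]))].sum())) for y in range(312,352)])
E
python3 pl.py
```

```text
t 21.98 pos [0.4955 0.2013 0.0303] yaw 1.8 -> slide [-3.3  0.4 -0.7] roll -0.0 q7 -0.06
[ 0.16055957 -0.65076163 -0.04165112]
24 [0.49413249 0.27312136]
[(312, 661), (313, 662), (314, 688), (315, 499), (316, 409), (317, 414), (318, 413), (319, 415), (320, 408), (321, 408), (322, 393), (323, 569), (324, 666), (325, 664), (326, 663), (327, 665), (328, 661), (329, 663), (330, 134), (331, 127), (332, 132), (333, 129), (334, 130), (335, 130), (336, 130), (337, 138), (338, 137), (339, 132), (340, 137), (341, 139), (342, 136), (343, 130), (344, 137), (345, 131), (346, 127), (347, 135), (348, 128), (349, 128), (350, 123), (351, 134)]
```

send_rows([
  [0.5,0,0],
  [1,0,0],
  [1.5,0,0],
  [2,0,0],
  [2.5,0,0],
  [3,0,0],
  [3,0,0],
  [3,0,0],
], roll=[0,0,0,0,0,0,0,0], claw=[0,0,0,0,0,0,0,0])

```text
t: 22.65
eef_pos: [0.4957, 0.2022, 0.0303]
tool_rot: [0.001, 0.697, 0.717, -0.001]
contact_force: [0.6, -6.9, 1.7]
gripper_width: 0.005
grasp_force: 3.3
```

```bash
python3 pl.py | head -3
python3 - <<'E'
from h import *
w,m=load('w10');T=m['camera_from_world'];K=m['camera_matrix']
q=T[:3,:3]@np.array([.496,.335,.042])+T[:3,3];r=np.hypot(q[0],q[1]);th=np.arctan2(r,q[2]);u,v=K[0,2]+K[0,0]*th*q[0]/r,K[1,2]+K[0,0]*th*q[1]/r
print(u,v);c=int(u)
print([(r,int(w[r,c+14].sum())) for r in range(max(0,int(v)-50),int(v)+40,2)])
E
```

```text
t 22.7 pos [0.4957 0.2022 0.0303] yaw 1.7 -> slide [-4.2  0.2 -0.7] roll -0.1 q7 -0.06
[ 1.01095531 -6.28501101  1.96344643]
24 [0.49421483 0.27398759]
262.90685736602524 -10.443888424866373
[(0, 663), (2, 666), (4, 668), (6, 691), (8, 395), (10, 423), (12, 418), (14, 418), (16, 423), (18, 420), (20, 423), (22, 425), (24, 422), (26, 416), (28, 418)]
```

The push force rose to 7 N and motion stalled. The plate's edge is at y ≈ 0.334, which matches the measured stop face, so I'm backing off.

send_rows([
  [-5,0,0],
  [-20,0,0],
  [-40,0,0],
  [-50,0,-15],
  [-50,0,-45],
  [-50,0,-80],
  [-50,0,-120],
  [-50,0,-150],
], roll=[0,0,0,0,0,0,0,0], claw=[0,0,0,0,0,0,0,0])

```text
t: 23.37
eef_pos: [0.4974, 0.1545, 0.1829]
tool_rot: [0.0, 0.696, 0.718, 0.001]
contact_force: [1.4, 1.8, 0.8]
gripper_width: 0.003
grasp_force: 0.0
```

send_rows([
  [-10,0,-20],
  [-20,0,-40],
  [-30,0,-55],
  [-40,0,-60],
  [-40,0,-60],
  [-40,0,-60],
  [-40,0,-60],
  [-40,0,-60],
], roll=[0,0,0,0,0,0,0,0], claw=[0,0,0,0,0,0,0,0])

```text
t: 24.03
eef_pos: [0.4975, 0.1149, 0.2391]
tool_rot: [-0.0, 0.696, 0.718, -0.001]
contact_force: [0.9, -0.4, 0.6]
gripper_width: 0.001
grasp_force: 0.0
```

Run:
```python
from h import *
w,m=shot('wrist','w11')
h=cv2.cvtColor(w,cv2.COLOR_BGR2HSV)
k=((h[:,:,2]<150)&(h[:,:,2]>60)).astype(np.uint8)
n,l,st,c=cv2.connectedComponentsWithStats(k)
W=np.array([plane(m,*c[i],.042,True)[:2] for i in range(1,n) if 25<st[i,4]<900 and .5<st[i,2]/st[i,3]<2])
W=W[(W[:,0]>.45)&(W[:,0]<.55)&(W[:,1]>.2)&(W[:,1]<.35)]
print(len(W),W.mean(0),cv2.fitLine(W.astype(np.float32),2,0,.01,.01)[:2].ravel())
K=m['camera_matrix'];T=m['camera_from_world']
def pr(p):
    q=T[:3,:3]@np.array(p)+T[:3,3];r=np.hypot(q[0],q[1]);th=np.arctan2(r,q[2]);return K[0,2]+K[0,0]*th*q[0]/r,K[1,2]+K[0,0]*th*q[1]/r
print([(y,int(w[int(round(pr((.494,y/1000,.043))[1])),int(round(pr((.494,y/1000,.043))[0]))].sum())) for y in range(310,360)])
a,_=load('top0');b,_=shot('top','top9');b=cv2.cvtColor(b,4) if 0 else b[:,:,::-1]
d=cv2.absdiff(a,np.ascontiguousarray(b)).max(2)
for nm,(x0,x1,y0,y1) in dict(magn=(182,252,102,136),loupe=(338,364,197,222),jar=(354,378,119,142)).items():print(nm,(d[y0:y1,x0:x1]>45).sum())
```

```text
20 [0.49475169 0.2651149 ] [ 0.03415095 -0.9994167 ]
[(310, 134), (311, 132), (312, 132), (313, 129), (314, 131), (315, 133), (316, 127), (317, 127), (318, 136), (319, 134), (320, 132), (321, 132), (322, 135), (323, 133), (324, 142), (325, 134), (326, 134), (327, 138), (328, 138), (329, 134), (330, 134), (331, 136), (332, 132), (333, 135), (334, 135), (335, 130), (336, 130), (337, 138), (338, 138), (339, 138), (340, 136), (341, 128), (342, 128), (343, 138), (344, 136), (345, 134), (346, 134), (347, 137), (348, 123), (349, 140), (350, 140), (351, 128), (352, 137), (353, 137), (354, 137), (355, 143), (356, 135), (357, 135), (358, 124), (359, 134)]
magn 304
loupe 0
jar 0
```

send_rows([
  [15,0,0],
  [40,0,0],
  [65,0,0],
  [90,0,0],
  [105,0,0],
  [110,0,0],
  [110,0,0],
  [110,0,0],
], roll=[0,0,0,0,0,0,0,0], claw=[0,0,0,0,0,0,0,0])

```text
t: 24.8
eef_pos: [0.4949, 0.2228, 0.2401]
tool_rot: [0.0, 0.696, 0.718, -0.0]
contact_force: [-0.1, -1.1, 0.0]
gripper_width: -0.002
grasp_force: 0.0
```

Run:
```python
from h import *
w,m=shot('wrist','w12')
h=cv2.cvtColor(w,cv2.COLOR_BGR2HSV)
k=((h[:,:,2]<150)&(h[:,:,2]>60)).astype(np.uint8)
n,l,st,c=cv2.connectedComponentsWithStats(k)
W=np.array([plane(m,*c[i],.042,True)[:2] for i in range(1,n) if 25<st[i,4]<900 and .5<st[i,2]/st[i,3]<2])
W=W[(W[:,0]>.45)&(W[:,0]<.55)&(W[:,1]>.2)&(W[:,1]<.35)]
print(len(W),W.mean(0))
K=m['camera_matrix'];T=m['camera_from_world']
def pr(p):
    q=T[:3,:3]@np.array(p)+T[:3,3];r=np.hypot(q[0],q[1]);th=np.arctan2(r,q[2]);return K[0,2]+K[0,0]*th*q[0]/r,K[1,2]+K[0,0]*th*q[1]/r
for x in (.484,.502):print([(y,int(w[int(round(pr((x,y/1000,.043))[1])),int(round(pr((x,y/1000,.043))[0]))].sum())) for y in range(314,354)])
# magnifier: same lens centre as in w1?
for f in('w1','w12'):
    i,mm=load(f);g=cv2.cvtColor(i,cv2.COLOR_BGR2HSV);s=((g[:,:,2]<55)).astype(np.uint8);s[260:]=0
    n,l,st,c=cv2.connectedComponentsWithStats(s)
    print(f,[(st[j,4],plane(mm,*c[j],.012,True)[:2].round(3)) for j in range(1,n) if st[j,4]>300])
```

```text
24 [0.49447704 0.27377537]
[(314, 404), (315, 415), (316, 417), (317, 412), (318, 412), (319, 413), (320, 416), (321, 413), (322, 415), (323, 404), (324, 380), (325, 505), (326, 505), (327, 697), (328, 676), (329, 671), (330, 671), (331, 674), (332, 692), (333, 542), (334, 542), (335, 642), (336, 689), (337, 690), (338, 690), (339, 687), (340, 684), (341, 687), (342, 687), (343, 700), (344, 698), (345, 440), (346, 376), (347, 479), (348, 474), (349, 474), (350, 468), (351, 480), (352, 475), (353, 479)]
[(314, 407), (315, 407), (316, 411), (317, 413), (318, 411), (319, 416), (320, 414), (321, 413), (322, 413), (323, 415), (324, 408), (325, 390), (326, 511), (327, 700), (328, 678), (329, 671), (330, 671), (331, 671), (332, 676), (333, 700), (334, 524), (335, 641), (336, 690), (337, 692), (338, 692), (339, 693), (340, 689), (341, 690), (342, 692), (343, 703), (344, 706), (345, 706), (346, 457), (347, 336), (348, 512), (349, 503), (350, 487), (351, 491), (352, 479), (353, 479)]
w1 []
w12 []
```

The plate's edge meets the stop bar at y ≈ 0.334 with only a thin seam line and no gap. The arm never came near the magnifier's height, so I'm handing in.

```bash
python3 -c "
from h import *
print(bot.hand_in())"
```

```text
the job is handed in; nothing more can be done
None
```

I handed the job in at about 25 s of the 72 s. The round bottle stands in pocket 1, the square bottle in pocket 2, and the plate is home against the stop bar; the hand-in gave no verdict. The jar and loupe had not moved in the last top view; the magnifier check was inconclusive, though the arm never went near it.

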